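# Pack two chromatography columns under an interlocked channel cover

### The job

Pack the two steel chromatography columns for carrying. Lift the loaded channel cradle off the worktop level, with its column still lying in it, set it down in the flat dark grey tray in front of the loaded cradle already there, and slide it up against that cradle so that the columns lie side by side, one on each side of the joint. Then lay the empty third channel, open side down as it lies, over the joint, ends about level, so that it straddles both columns, with one flange standing fully down on the floor of each cradle, and let go; leave the glassware and the timer alone.

Things in the scene. Friction and masses are not known exactly. Their poses are not given: they have to be found in the camera images.
- tray: Dark grey flat plastic tray, fixed to the bench, 182 (its x) x 150 (y) x 16 mm high; walls and floor 3 mm thick, so 176 x 144 mm inside and the floor 3 mm over the worktop. Origin: centre of its underside. +x points roughly away from the robot; the far long wall is at +x. Wide enough for three cradles side by side.
- cradle_home: Aluminium channel, open side up, loose in the tray, 0 to 3 mm off its far (+x) wall. 56 wide (x) x 130 long (y) x 21 mm high; web and flanges 3 mm thick, 50 mm clear inside. Origin: centre of underside, z up. Its column lies in a rubber-lined lane beside the near (-x) flange (lane centre x = -18 mm) behind a low rib (x = -10.5 to -8, 2.5 mm high); the rest of its floor is clear. 0.31 kg loaded.
- cradle_out: The loaded cradle on the worktop, loose, open side up: same size as cradle_home (56 x 130 x 21 mm, 3 mm walls, origin centre of underside, y along its length) but mirrored: column lane beside the far (+x) flange (centre x = +18 mm), rib at x = 8 to 10.5 mm. Grip across its flanges, 56 mm outside. +x points roughly away from the robot, as it must also do in the tray. About 0.31 kg loaded.
- cover_channel: Empty channel, open side down on its flange tips on the worktop, web on top: 56 x 130 x 21 mm, 3 mm walls, 50 mm clear between the flanges. Origin: centre of its open underside, level with the flange tips; y along its length. In place, flange tips stand on the cradle floors, 3 mm above the cradles' undersides; some 5 mm of play each way before a flange lands on a rib. Grip across the flanges.
- column_home: Steel chromatography column with hexagonal ends, 133 mm long (y), 12 mm thick, 0.18 kg, lying loose in the lane of cradle_home. Origin: centre of its underside.
- column_out: Same column, lying loose in the lane of cradle_out. Origin: centre of its underside.
- beaker: Bystander: small glass beaker, 63 mm wide, 69 mm high; origin centre of underside.
- flask: Bystander: stoppered glass volumetric flask, 48 mm wide, 142 mm high; origin centre of underside.
- timer: Bystander: white bench timer, 66 x 66 x 20 mm; origin centre of underside.
Mind the look-alikes: they are no part of the job. What is shaped like the cradle_out but green is not meant.

How it is judged (in metres and radians):
On the way:
1. the loaded cradle stands in the tray with its column in its lane (z of cradle_out in the frame of tray below 0.005 m and x of cradle_out in the frame of tray between -0.062 and 0.01 m and y of cradle_out in the frame of tray between -0.012 and 0.012 m and angle between cradle_out's own z axis and vertical below 0.03 rad and x of column_out in the frame of cradle_out above 0.013 m), for 0.2 s.
At the end, for the whole second after the job is handed in: Cradles on the tray floor, parallel within 0.05 rad, 4 mm apart at most, ends level within 14 mm; cover level over the joint, ends within 18 mm, both flange tips within 1.5 mm of the cradle floors; columns lying in their lanes; all released and at rest (z of each of cradle_home, cradle_out in the frame of tray below 0.0045 m and x of cradle_out in the frame of cradle_home between -0.06 and -0.05 m and y of cradle_out in the frame of cradle_home between -0.014 and 0.014 m and angle between the y axis of cradle_out and the y axis of cradle_home, either way round below 0.05 rad and z of cover_channel in the frame of cradle_home below 0.0045 m and z of cover_channel in the frame of cradle_out below 0.0045 m and x of cover_channel in the frame of cradle_home between -0.038 and -0.018 m and x of cover_channel in the frame of cradle_out between 0.018 and 0.038 m and y of cover_channel in the frame of cradle_home between -0.018 and 0.018 m and angle between cover_channel's own z axis and vertical below 0.03 rad and x of column_home in the frame of cradle_home between -0.023 and -0.013 m and z of column_home in the frame of cradle_home below 0.006 m and x of column_out in the frame of cradle_out between 0.013 and 0.023 m and z of column_out in the frame of cradle_out below 0.006 m and linear speed of each of cover_channel, cradle_out below 0.01 m/s); the robot touches nothing.
It fails at once if the carried cradle is tipped by more than 0.4 rad (angle between cradle_out's own z axis and vertical above 0.4 rad).
It fails at once if a column falls or is taken out of its cradle (distance between column_out and cradle_out above 0.045 m or distance between column_home and cradle_home above 0.045 m).
It fails at once if the beaker, flask or timer is moved by more than 30 mm (distance of any of beaker, flask, timer from where it was at the start of the episode above 0.03 m).
It also fails if it takes over 64 s, if anything falls off the work surface, if the arm or the gripper's body presses on something with over 40 N, if the wrist force passes 120 N, or if a joint passes its speed limit or range.

### The arm

A 7-joint arm with a two-finger parallel gripper is mounted at the origin on a cart in front of the work surface, level with it; the furniture and walls round the work are solid. World frame = base frame: x ahead of the robot, y to its left, z up, the work surface at z = 0. Lengths are in m, angles in degrees, forces in N, time in s.
With the tool pointing down it reaches from about 0.425 to 0.875 m from the base axis. Payload 4.7 kg.
Tool frame: the origin (TCP) lies on the centre line of the jaws, within the pads' length; the fingertips stand 19 mm ahead of it and the grasp point (between the pads) is the TCP; z points along the fingers, y is the line along which they close (so a half turn about z gives the same grasp; the last joint's range is limited). The gripper opens to 87 mm and grips with 3 to 60 N. Pads are 19 mm wide; open, the fingers measure 117 mm over their backs; the gripper's body (75 mm by 190 mm) begins 51 mm behind the grasp point.
Start: joints at [-76.198, 18.392, -4.016, 83.108, 1.295, 78.541, -3.26], TCP at [0.146, 0.633, 0.242] pointing down, gripper open.
Joint ranges: [-163.93, 163.93], [-17.29, 119.83], [-79.2, 71.16], [3.27, 140.29], [-89.18, 269.18], [5.43, 117.66], [-154.24, 154.24]. Speed limits (degrees/s): [147.25, 147.25, 180, 180, 180, 180, 180].

### API

Orientations are given as [roll, pitch, yaw] about the fixed x, y, z axes, in that order (R = Rz(yaw) Ry(pitch) Rx(roll)).
In Python, from cell import env, imaging gives the robot as it stands.
- The arm moves only by the shell command python3 -m crank 'ROWS' [OPENING] [FORCE]. ROWS is JSON, a list of rows, each an object of numbers: "x", "y", "z": the shift along the tool's x, y, z in m; "turn": the turn about the tool's z in rad. In form: [{"x": .., "y": .., "z": .., "turn": ..}, ...]. A call has 1 to 12 rows; each row is the pose to reach, as a shift and turn from the pose commanded when the call began, along the tool's axes at that moment; what a row does not reach only later rows make up. A row lasts 1/8 s, in which the tool goes at most 62.5 mm and 10.7 degrees, less where a joint would pass 70% of its speed; a pose out of reach is approached as far as the arm can. A call with a gripper value outside its range is refused whole. OPENING is the finger opening in m, from 0 to 0.087, set as the call begins (- or left out, the last holds). The fingers move at their own pace and stop on an object; FORCE is the grip in N (left out, the last holds). Time passes only in rows, so rows that repeat a pose let the fingers close. It gives the time, the measured TCP pose, the force, the opening and the grip force at its end, in the units of the state.
- env.get_obs(): the state, without advancing time (a new reading comes with each control period).
- imaging.read_camera(name): name is "side" or "top" or "wrist"; returns the picture (400x640x3 uint8, red, green, blue); there is no depth.
- imaging.get_calibration(name): a dict with "camera_matrix" (3x3 intrinsics, pixels), "position" and "attitude" of the camera in the world. Camera axes: x right, y up, looking along -z (the intrinsics and any distortion apply to the point x, -y, -z); pixel columns grow to the right and rows downward; lengths in m; the calibration is good to about 2 mm. The wrist camera is an equidistant fisheye: a pixel r from the principal point sees the ray r / f radians off the axis. A picture is of the moment at which its call begins: read the wrist's pose just before it. get_calibration takes no time and is no camera call; for the wrist camera it gives the pose at the moment of the call.
- env.sign_off(): hands the job in; it is judged then, once.
The state is a dict: "time_s": time; "qpos": joint angles; "joint_velocities": joint speeds; "effort": joint torques, N m; "tool_pos": TCP position; "tool_rot": TCP orientation; "force": force on the tool from outside, world axes, zero at the start; "wrist_torque": the same for the moment, N m; "grip_width": finger opening in m; "grasp_force": force on a finger pad.
Only numpy, scipy, OpenCV 4.12 (cv2) and the standard library are available. Lean on these libraries where they do the work, as an engineer would, in place of code of your own. Each camera call takes 0.05 s, during which the arm holds its last target. There are 200 camera calls.

## Working session

There is one attempt and no reset: what is moved stays moved. The work goes in short steps, Python scripts to look and compute and a shell command to move; the robot and the scene stay as the last step left them, time stands still between calls to the robot, and variables do not carry over. Pictures are saved under pics/ and viewed, at most 10 in all, crops included, and the job is handed in when it is done.

```bash
mkdir -p pics; cat > h.py <<'E'
import numpy as np, cv2
from scipy.spatial.transform import Rotation as R
from cell import env, imaging
def cal(n):
    c=imaging.get_calibration(n); return c
def rot(a):
    a=np.array(a,float)
    if a.shape==(3,3): return a
    return R.from_euler('xyz',a,degrees=True).as_matrix()
E
python3 - <<'E'
from h import *
for n in ['top','side','wrist']:
    c=cal(n); print(n,c)
    im=imaging.read_camera(n); cv2.imwrite(f'pics/{n}0.png',im[:,:,::-1])
print(env.get_obs())
E
```

```text
top {'camera_matrix': array([[452.10157782,   0.        , 318.68902426],
       [  0.        , 452.10157782, 198.80667957],
       [  0.        ,   0.        ,   1.        ]]), 'position': array([ 0.52947145, -0.06449484,  0.98751251]), 'attitude': array([  3.46659693,   1.88867944, -89.88976325])}
side {'camera_matrix': array([[419.48836128,   0.        , 319.90074053],
       [  0.        , 419.48836128, 202.49432654],
       [  0.        ,   0.        ,   1.        ]]), 'position': array([0.47329727, 0.50015726, 0.93120292]), 'attitude': array([ 3.26231416e+01,  1.43048683e-01, -1.67335000e+02])}
wrist {'camera_matrix': array([[309.70691629,   0.        , 323.33754706],
       [  0.        , 309.70691629, 199.17158036],
       [  0.        ,   0.        ,   1.        ]]), 'position': array([0.07207305, 0.64863585, 0.38263085]), 'attitude': array([-16.03637598,   0.09378334,  77.02646281])}
{'time_s': 0.15, 'qpos': array([-76.19646114,  18.43032138,  -4.01624222,  83.15793478,
         1.2969876 ,  78.54035498,  -3.26093651]), 'joint_velocities': array([ 0.0037788 , -0.0981225 , -0.1675478 , -0.20044882, -0.05415611,
        0.05112615, -0.00414902]), 'effort': array([ 8.51976051e-05, -4.91800046e+01, -4.04614583e-01, -3.12873816e+01,
       -6.40555169e-02,  4.04995191e-02,  1.19654328e-04]), 'tool_pos': array([0.14613319, 0.63297033, 0.24070929]), 'tool_rot': array([-1.79916717e+02,  6.69517672e-03,  1.67005974e+02]), 'force': array([ 0.47698229, -0.38942992, -0.70699591]), 'wrist_torque': array([0.02263588, 0.0180672 , 0.00205361]), 'grasp_force': 0.0, 'grip_width': 0.08719875936664495}
```

View pics/top0.png

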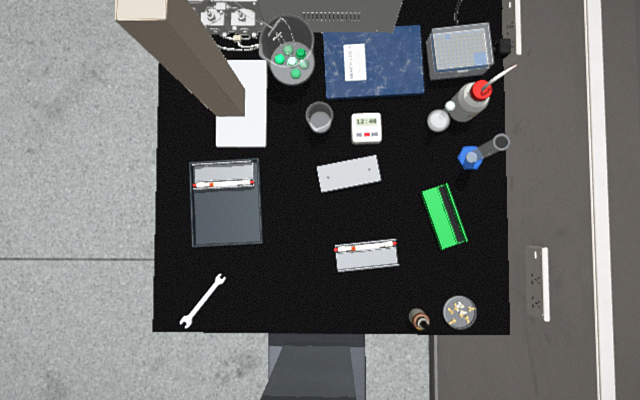

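View pics/side0.png

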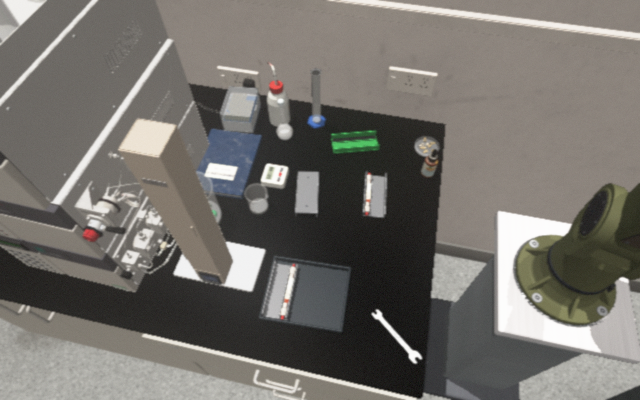

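The top view shows the tray at (225,202) with its loaded cradle at (223,175), the loose loaded cradle at (366,255) with its column on the far side, the cover at (349,173), the timer at (366,127) and the beaker at (319,117). The green look-alike is at (444,216).

```bash
cat >> h.py <<'E'
def ray(n,uv,c=None):
    c=c or cal(n); K=c['camera_matrix']; uv=np.atleast_2d(uv).astype(float)
    a=(uv[:,0]-K[0,2])/K[0,0]; b=(uv[:,1]-K[1,2])/K[1,1]
    if n=='wrist':
        r=np.hypot(a,b)+1e-12; s=np.sin(r)/r
        d=np.c_[a*s,-b*s,-np.cos(r)]
    else: d=np.c_[a,-b,-np.ones_like(a)]
    return np.array(c['position']),d@rot(c['attitude']).T
def onz(n,uv,z,c=None):
    p,d=ray(n,uv,c); return (p+d*((z-p[2])/d[:,2])[:,None])[:,:2]
def rect(n,mask,z,near=None,c=None):
    cs,_=cv2.findContours(mask.astype(np.uint8),cv2.RETR_EXTERNAL,cv2.CHAIN_APPROX_NONE)
    out=[]
    for k in cs:
        if cv2.contourArea(k)<300: continue
        w=onz(n,k[:,0,:],z,c)
        m=cv2.minAreaRect((w*1000).astype(np.float32))
        (cx,cy),(a,b),t=m
        if a<b: t+=90; a,b=b,a   # t: direction of long axis, deg from world x
        out.append((round(cx),round(cy),round(a),round(b),round((t)%180,1),k[:,0].mean(0).round()))
    return out
E
python3 - <<'E'
from h import *
im=cv2.imread('pics/top0.png'); g=im.max(2)
print(g[[210,225],[220,230]],g[300,300])
for y0,y1,x0,x1 in [(140,275,300,410),(150,255,180,270)]:
    for t,z in [(70,.021),(30,.016)]:
        m=np.zeros_like(g); m[y0:y1,x0:x1]=g[y0:y1,x0:x1]>t
        m=cv2.morphologyEx(m,cv2.MORPH_CLOSE,np.ones((5,5)))
        for r in rect('top',m,z): print(t,r)
E
```

```text
[109 111] 25
70 (469, -132, 135, 59, 96.3, array([367., 255.]))
70 (643, -96, 133, 58, 101.0, array([348., 173.]))
30 (467, -116, 198, 82, 96.3, array([362., 254.]))
30 (663, -92, 168, 101, 101.0, array([352., 163.]))
70 (581, 170, 184, 152, 3.2, array([225., 202.]))
30 (582, 171, 231, 175, 4.0, array([223., 202.]))
```

```bash
cat >> h.py <<'E'
def go(x,y,z,yaw=None):
    """rows values to bring TCP to world x,y,z with tool-y direction at yaw deg (mod 180)"""
    o=env.get_obs(); M=rot(o['tool_rot']); d=np.array([x,y,z])-o['tool_pos']
    t=M.T@d; cur=np.degrees(np.arctan2(M[1,1],M[0,1]))
    tr=0
    if yaw is not None: tr=-((yaw-cur+90)%180-90)
    print('x %.4f y %.4f z %.4f turn %.4f (rad)'%(*t,np.radians(tr)),'cur yaw %.2f'%cur)
E
python3 -m crank '[{"x":-0.41,"y":-0.215,"z":0,"turn":0.4},{"x":-0.41,"y":-0.215,"z":0,"turn":0.5},{"x":-0.41,"y":-0.215,"z":0,"turn":0.6},{"x":-0.41,"y":-0.215,"z":0,"turn":0.7},{"x":-0.41,"y":-0.215,"z":0,"turn":0.8},{"x":-0.41,"y":-0.215,"z":0,"turn":0.9},{"x":-0.41,"y":-0.215,"z":0,"turn":1.0},{"x":-0.41,"y":-0.215,"z":0,"turn":1.1},{"x":-0.41,"y":-0.215,"z":0,"turn":1.2},{"x":-0.41,"y":-0.215,"z":0,"turn":1.234},{"x":-0.41,"y":-0.215,"z":0,"turn":1.234}]' 0.087
python3 - <<'E'
from h import *
o=env.get_obs();print(o['tool_pos'],o['tool_rot']); go(.469,-.132,.20,6.3)
E
```

```text
time_s: 1.52
tool_pos: [0.4968, 0.3322, 0.2414]
tool_rot: [-180.0, -0.0, 96.4]
force: [0.6, -0.2, -1.0]
grip_width: 0.0872
grasp_force: 0.0
[0.49677909 0.3322383  0.24136481] [-1.79975900e+02 -2.83937838e-04  9.64338557e+01]
x -0.4582 y -0.0796 z 0.0414 turn 0.0023 (rad) cur yaw 6.43
```

```bash
python3 -m crank '[{"x":-0.06,"y":-0.01,"z":0.005},{"x":-0.12,"y":-0.02,"z":0.01},{"x":-0.18,"y":-0.03,"z":0.015},{"x":-0.24,"y":-0.04,"z":0.02},{"x":-0.30,"y":-0.05,"z":0.026},{"x":-0.36,"y":-0.06,"z":0.032},{"x":-0.41,"y":-0.07,"z":0.036},{"x":-0.44,"y":-0.077,"z":0.04},{"x":-0.458,"y":-0.08,"z":0.041},{"x":-0.458,"y":-0.08,"z":0.041},{"x":-0.458,"y":-0.08,"z":0.041}]'
python3 - <<'E'
from h import *
c=cal('wrist'); im=imaging.read_camera('wrist')[:,:,::-1]; cv2.imwrite('pics/w1.png',im)
import pickle; pickle.dump(c,open('w1.pkl','wb'))
print(c['position'],c['attitude'])
E
```

```text
[0.48820925 0.40604385 0.38343874] [-16.04864066   0.05199627   6.4507958 ]invalid input
```

View pics/w1.png

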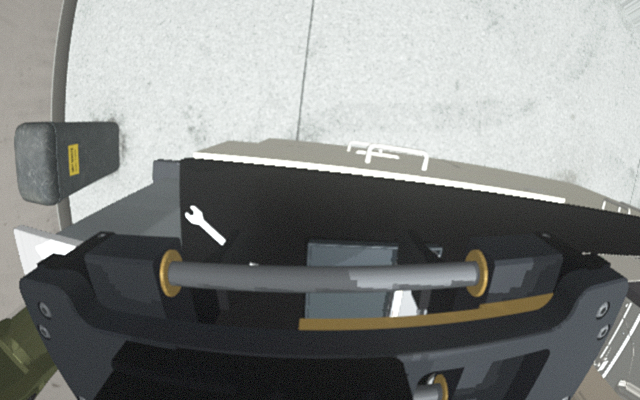

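The move was refused because every row needs a turn. The wrist picture shows the tray's near wall between the fingers at (350,280), mostly hidden by the gripper, so I will rely mainly on the top and side cameras.

```bash
python3 -m crank '[{"x":-0.06,"y":-0.01,"z":0.005,"turn":0},{"x":-0.12,"y":-0.02,"z":0.01,"turn":0},{"x":-0.18,"y":-0.03,"z":0.015,"turn":0},{"x":-0.24,"y":-0.04,"z":0.02,"turn":0},{"x":-0.30,"y":-0.05,"z":0.026,"turn":0},{"x":-0.36,"y":-0.06,"z":0.032,"turn":0},{"x":-0.41,"y":-0.07,"z":0.036,"turn":0},{"x":-0.44,"y":-0.077,"z":0.04,"turn":0},{"x":-0.458,"y":-0.08,"z":0.041,"turn":0},{"x":-0.458,"y":-0.08,"z":0.041,"turn":0},{"x":-0.458,"y":-0.08,"z":0.041,"turn":0}]'
python3 - <<'E'
from h import *
im=imaging.read_camera('top')[:,:,::-1]; cv2.imwrite('pics/t1.png',im)
c=im[145:260,175:275]; a=cv2.resize(c,None,fx=5,fy=5,interpolation=cv2.INTER_CUBIC)
s=imaging.read_camera('side')[:,:,::-1]; cv2.imwrite('pics/s1.png',s)
cv2.imwrite('pics/t1c.png',a)
go(.469,-.132,.016,6.3)
E
```

```text
time_s: 2.95
tool_pos: [0.4684, -0.131, 0.2006]
tool_rot: [180.0, -0.0, 96.4]
force: [-0.1, -0.3, -0.9]
grip_width: 0.0868
grasp_force: 0.0
x -0.0012 y 0.0004 z 0.1846 turn 0.0027 (rad) cur yaw 6.45
```

View pics/t1c.png

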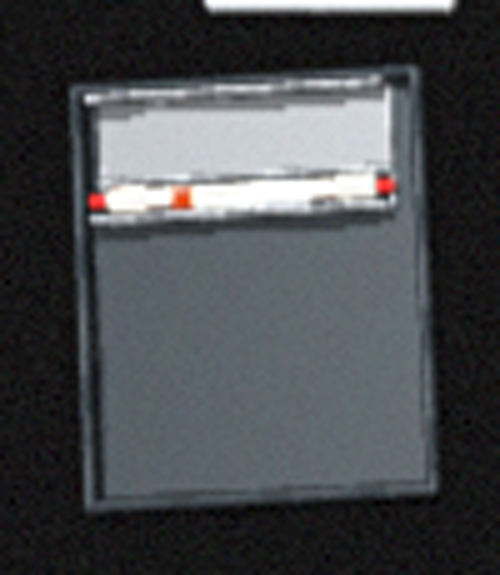

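The crop shows the tray rim corners at about (70,85), (420,68), (438,492) and (88,512). The home cradle lies against the far wall, shifted a little to the left. Now I'll grasp cradle_out.

```bash
python3 -m crank '[{"x":0,"y":0,"z":0.05,"turn":0},{"x":-0.001,"y":0,"z":0.10,"turn":0},{"x":-0.001,"y":0,"z":0.14,"turn":0},{"x":-0.001,"y":0,"z":0.165,"turn":0},{"x":-0.001,"y":0,"z":0.1765,"turn":0},{"x":-0.001,"y":0,"z":0.1765,"turn":0}]'
python3 -m crank '[{"x":0,"y":0,"z":0,"turn":0},{"x":0,"y":0,"z":0,"turn":0},{"x":0,"y":0,"z":0,"turn":0},{"x":0,"y":0,"z":0,"turn":0},{"x":0,"y":0,"z":0,"turn":0},{"x":0,"y":0,"z":0,"turn":0}]' 0.04 30
python3 - <<'E'
from h import *
im=cv2.imread('pics/t1.png')
cr=np.array([[70,85],[420,68],[438,492],[88,512]])/5+[175,145]-.4
w=onz('top',cr,.016); print('tray rim',w.round(4), w.mean(0))
def yaw(a,b): d=a-b; return np.degrees(np.arctan2(-d[0],d[1]))
print('tray yaw',yaw(w[0],w[1]),yaw(w[3],w[2]),np.degrees(np.arctan2(*(w[0]-w[3])[::-1])),np.degrees(np.arctan2(*(w[1]-w[2])[::-1])))
h=np.array([[83,98],[385,78],[395,210],[92,222]])/5+[175,145]-.4
v=onz('top',h,.024); print('home rim',v.round(4),v.mean(0),yaw(v[0],v[1]),yaw(v[3],v[2]))
E
```

```text
time_s: 3.8
tool_pos: [0.4682, -0.1328, 0.0238]
tool_rot: [-179.9, -0.0, 96.4]
force: [-0.5, -0.1, 0.3]
grip_width: 0.0872
grasp_force: 0.0
time_s: 4.55
tool_pos: [0.4688, -0.1333, 0.0245]
tool_rot: [179.9, -0.0, 96.3]
force: [-0.3, 0.4, 3.7]
grip_width: 0.0557
grasp_force: 30.0
tray rim [[0.6698 0.2523]
 [0.6768 0.0986]
 [0.4931 0.089 ]
 [0.484  0.2408]] [0.58092883 0.17018168]
tray yaw 2.61358908254582 3.423311392234277 3.53551679256813 2.996559234607113
home rim [[0.6629 0.2439]
 [0.6713 0.1124]
 [0.6141 0.1075]
 [0.609  0.2389]] [0.63934433 0.175671  ] 3.6312459677162576 2.2093792856698173
```

```bash
python3 -m crank '[{"x":0,"y":0,"z":-0.01,"turn":0},{"x":0,"y":0,"z":-0.03,"turn":0},{"x":0,"y":0,"z":-0.05,"turn":0},{"x":0,"y":0,"z":-0.065,"turn":0},{"x":0,"y":0,"z":-0.07,"turn":0},{"x":0,"y":0,"z":-0.07,"turn":0}]'
python3 - <<'E'
from h import *
print(env.get_obs()['grip_width'])
go(.554,.1705,.06,3.1)
E
```

```text
time_s: 5.3
tool_pos: [0.4681, -0.1332, 0.094]
tool_rot: [180.0, -0.0, 96.3]
force: [-0.2, -0.2, -2.8]
grip_width: 0.0555
grasp_force: 30.0
0.05553802836811013
x 0.2924 y 0.1188 z 0.0341 turn 0.0560 (rad) cur yaw 6.31
```

```bash
python3 -m crank '[{"x":0.015,"y":0.006,"z":0,"turn":0.01},{"x":0.045,"y":0.018,"z":0,"turn":0.02},{"x":0.085,"y":0.034,"z":0,"turn":0.03},{"x":0.13,"y":0.053,"z":0,"turn":0.04},{"x":0.175,"y":0.071,"z":0,"turn":0.05},{"x":0.215,"y":0.087,"z":0,"turn":0.056},{"x":0.25,"y":0.102,"z":0,"turn":0.056},{"x":0.275,"y":0.112,"z":0,"turn":0.056},{"x":0.287,"y":0.117,"z":0.01,"turn":0.056},{"x":0.292,"y":0.119,"z":0.02,"turn":0.056},{"x":0.292,"y":0.119,"z":0.03,"turn":0.056},{"x":0.292,"y":0.119,"z":0.034,"turn":0.056}]'
python3 - <<'E'
from h import *
im=imaging.read_camera('top')[:,:,::-1]
s=imaging.read_camera('side')[:,:,::-1]
cv2.imwrite('pics/c2.png',np.vstack([cv2.resize(im[130:270,160:300],(560,560))[:300],cv2.resize(s[230:350,240:380],(560,480))[:300]]))
go(.554,.1705,.0285,3.1)
E
```

```text
time_s: 6.8
tool_pos: [0.5537, 0.1682, 0.0589]
tool_rot: [-179.9, 0.1, 93.0]
force: [0.4, -1.0, -2.7]
grip_width: 0.0558
grasp_force: 30.0
x 0.0018 y 0.0001 z 0.0310 turn -0.0017 (rad) cur yaw 3.00
```

View pics/c2.png

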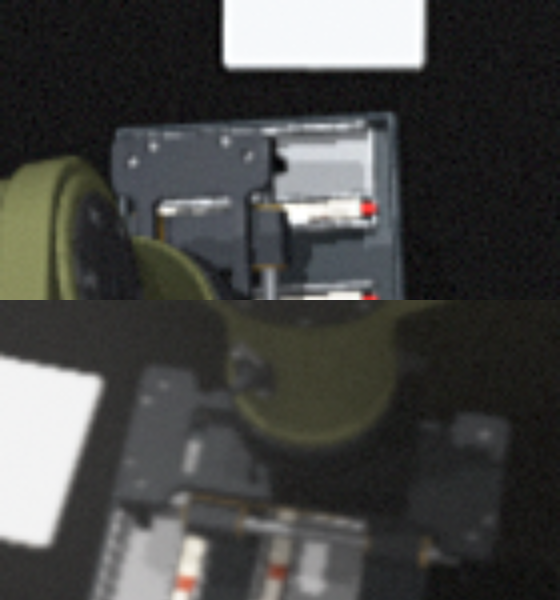

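The picture shows the carried cradle level over the tray in front of the home cradle, columns aligned, with a clear gap for the far finger at about (268,235). I'll lower it now.

```bash
python3 -m crank '[{"x":0.002,"y":0,"z":0.01,"turn":0},{"x":0.002,"y":0,"z":0.02,"turn":0},{"x":0.002,"y":0,"z":0.026,"turn":0},{"x":0.002,"y":0,"z":0.029,"turn":0},{"x":0.002,"y":0,"z":0.031,"turn":0},{"x":0.002,"y":0,"z":0.0315,"turn":0},{"x":0.002,"y":0,"z":0.0315,"turn":0}]'

```

```text
time_s: 7.78
tool_pos: [0.5545, 0.172, 0.0288]
tool_rot: [180.0, -0.0, 93.1]
force: [-0.1, -0.4, -3.3]
grip_width: 0.0556
grasp_force: 30.0
```

```bash
python3 -m crank '[{"x":0,"y":0,"z":0.001,"turn":0},{"x":0,"y":0,"z":0.0015,"turn":0},{"x":0,"y":0,"z":0.0015,"turn":0}]'
python3 -m crank '[{"x":0,"y":0,"z":0,"turn":0},{"x":0,"y":0,"z":0,"turn":0},{"x":0,"y":0,"z":0,"turn":0},{"x":0,"y":0,"z":0,"turn":0}]' 0.066
python3 -m crank '[{"x":0,"y":0,"z":-0.02,"turn":0},{"x":0,"y":0,"z":-0.05,"turn":0},{"x":0,"y":0,"z":-0.07,"turn":0},{"x":0,"y":0,"z":-0.07,"turn":0}]'
```

```text
time_s: 8.15
tool_pos: [0.5545, 0.172, 0.0276]
tool_rot: [180.0, -0.0, 93.1]
force: [-1.5, -0.1, 1.3]
grip_width: 0.0557
grasp_force: 30.0
time_s: 8.65
tool_pos: [0.5544, 0.172, 0.0271]
tool_rot: [180.0, -0.0, 93.1]
force: [0.7, -0.0, -0.7]
grip_width: 0.0659
grasp_force: 0.0
time_s: 9.15
tool_pos: [0.5559, 0.1725, 0.0995]
tool_rot: [179.8, -0.1, 93.1]
force: [-0.6, 0.3, -0.4]
grip_width: 0.0659
grasp_force: 0.0
```

```bash
python3 -m crank '[{"x":0,"y":-0.005,"z":0,"turn":-0.17},{"x":-0.001,"y":-0.01,"z":0,"turn":-0.35},{"x":-0.001,"y":-0.02,"z":0,"turn":-0.52},{"x":-0.001,"y":-0.03,"z":0,"turn":-0.70},{"x":-0.001,"y":-0.04,"z":0,"turn":-0.88},{"x":-0.001,"y":-0.045,"z":0,"turn":-1.05},{"x":-0.001,"y":-0.045,"z":0,"turn":-1.22},{"x":-0.001,"y":-0.045,"z":0,"turn":-1.40},{"x":-0.001,"y":-0.045,"z":0,"turn":-1.57},{"x":-0.001,"y":-0.045,"z":0,"turn":-1.57},{"x":-0.001,"y":-0.045,"z":0,"turn":-1.57}]' 0.087
python3 - <<'E'
from h import *
im=imaging.read_camera('top')[:,:,::-1]; cv2.imwrite('pics/t3.png',im)
s=imaging.read_camera('side')[:,:,::-1]
cv2.imwrite('pics/c3.png',np.vstack([cv2.resize(im[140:260,170:290],(560,560))[:300],cv2.resize(s[240:350,240:380],(560,440))[:300]]))
go(.509,.1695,.026,93.1)
E
```

```text
time_s: 10.52
tool_pos: [0.5091, 0.1684, 0.0966]
tool_rot: [-180.0, -0.0, -177.1]
force: [-0.7, -0.1, 0.1]
grip_width: 0.087
grasp_force: 0.0
x 0.0002 y 0.0010 z 0.0708 turn -0.0027 (rad) cur yaw 92.95
```

View pics/c3.png

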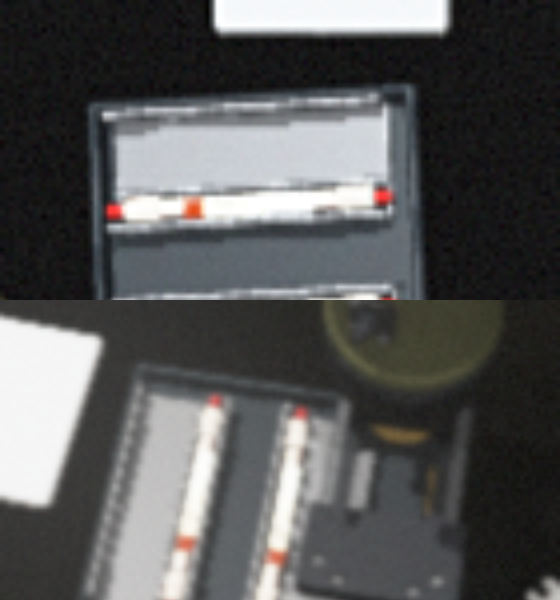

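The cradle sits flat in the tray, parallel to the home cradle, columns in their lanes at (200,500) and (290,500) in the lower half. Next I'll descend and push.

```bash
python3 -m crank '[{"x":0,"y":0.001,"z":0.03,"turn":0},{"x":0,"y":0.001,"z":0.055,"turn":0},{"x":0,"y":0.001,"z":0.067,"turn":0},{"x":0,"y":0.001,"z":0.07,"turn":0},{"x":0,"y":0.001,"z":0.07,"turn":0}]'
python3 -m crank '[{"x":-0.004,"y":0,"z":0,"turn":0},{"x":-0.007,"y":0,"z":0,"turn":0},{"x":-0.010,"y":0,"z":0,"turn":0},{"x":-0.013,"y":0,"z":0,"turn":0},{"x":-0.016,"y":0,"z":0,"turn":0},{"x":-0.019,"y":0,"z":0,"turn":0},{"x":-0.022,"y":0,"z":0,"turn":0},{"x":-0.025,"y":0,"z":0,"turn":0},{"x":-0.028,"y":0,"z":0,"turn":0},{"x":-0.031,"y":0,"z":0,"turn":0},{"x":-0.033,"y":0,"z":0,"turn":0},{"x":-0.034,"y":0,"z":0,"turn":0}]'
```

```text
time_s: 11.25
tool_pos: [0.5099, 0.1697, 0.0276]
tool_rot: [180.0, 0.1, -177.0]
force: [-0.7, 0.3, 0.5]
grip_width: 0.0869
grasp_force: 0.0
time_s: 12.75
tool_pos: [0.5435, 0.1714, 0.0271]
tool_rot: [180.0, 0.0, -177.0]
force: [-2.4, -0.9, 1.0]
grip_width: 0.0869
grasp_force: 1.0
```

```bash
python3 -m crank '[{"x":-0.001,"y":0,"z":0,"turn":0},{"x":-0.002,"y":0,"z":0,"turn":0},{"x":-0.002,"y":0,"z":0,"turn":0}]'
python3 -m crank '[{"x":-0.001,"y":0,"z":0,"turn":0},{"x":-0.002,"y":0,"z":0,"turn":0},{"x":-0.002,"y":0,"z":0,"turn":0}]'
python3 -c "
from h import *
im=imaging.read_camera('top')[:,:,::-1]
s=imaging.read_camera('side')[:,:,::-1]
cv2.imwrite('pics/c4.png',np.vstack([cv2.resize(im[140:260,170:290],(560,560))[:300],cv2.resize(s[240:350,240:380],(560,440))[:300]]))
"
```

```text
time_s: 13.12
tool_pos: [0.5456, 0.1715, 0.0271]
tool_rot: [180.0, 0.0, -176.9]
force: [-1.4, -0.2, -0.6]
grip_width: 0.0871
grasp_force: 0.5
time_s: 13.5
tool_pos: [0.5468, 0.1716, 0.027]
tool_rot: [-180.0, -0.1, -176.9]
force: [-3.5, 0.3, 2.3]
grip_width: 0.0872
grasp_force: 2.2
```

View pics/c4.png

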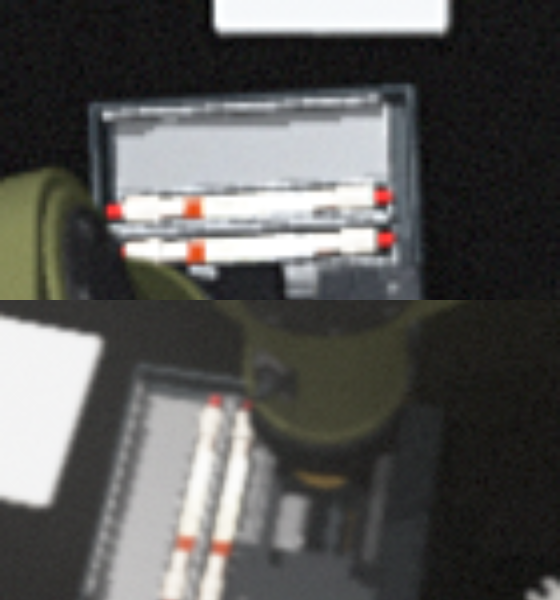

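The picture shows the cradles side by side, flanges nearly touching at (250,225). I'll push a little more, watching the force.

```bash
python3 -m crank '[{"x":-0.001,"y":0,"z":0,"turn":0},{"x":-0.002,"y":0,"z":0,"turn":0},{"x":-0.002,"y":0,"z":0,"turn":0}]'
python3 -m crank '[{"x":-0.0005,"y":0,"z":0,"turn":0},{"x":-0.001,"y":0,"z":0,"turn":0},{"x":-0.001,"y":0,"z":0,"turn":0}]'
```

```text
time_s: 13.98
tool_pos: [0.5475, 0.1717, 0.0268]
tool_rot: [-180.0, -0.2, -176.9]
force: [-9.4, -1.2, 5.7]
grip_width: 0.0869
grasp_force: 4.2
time_s: 14.35
tool_pos: [0.5475, 0.1716, 0.0267]
tool_rot: [-180.0, -0.4, -176.9]
force: [-11.0, -1.1, 7.5]
grip_width: 0.087
grasp_force: 5.4
```

```bash
python3 -m crank '[{"x":0.004,"y":0,"z":0,"turn":0},{"x":0.008,"y":0,"z":0,"turn":0},{"x":0.008,"y":0,"z":-0.01,"turn":0},{"x":0.008,"y":0,"z":-0.04,"turn":0},{"x":0.008,"y":0,"z":-0.09,"turn":0},{"x":0.008,"y":0,"z":-0.11,"turn":0},{"x":0.008,"y":0,"z":-0.11,"turn":0}]'
python3 -c "
from h import *
print(env.get_obs()['qpos'])
go(.643,-.096,.13,11)"
```

```text
time_s: 15.22
tool_pos: [0.5444, 0.1718, 0.1398]
tool_rot: [179.9, 0.3, -177.0]
force: [0.4, -0.1, 0.5]
grip_width: 0.087
grasp_force: 0.0
[-37.85520374  12.9478968   20.12042032 102.88373005  -4.93200439
  64.66986077  76.91311652]
x -0.0842 y -0.2727 z 0.0097 turn 1.4317 (rad) cur yaw 93.03
```

```bash
python3 -m crank '[{"x":-0.008,"y":-0.027,"z":0,"turn":0.17},{"x":-0.018,"y":-0.06,"z":0,"turn":0.34},{"x":-0.029,"y":-0.095,"z":0,"turn":0.51},{"x":-0.04,"y":-0.13,"z":0,"turn":0.68},{"x":-0.051,"y":-0.165,"z":0,"turn":0.85},{"x":-0.062,"y":-0.20,"z":0,"turn":1.02},{"x":-0.071,"y":-0.23,"z":0,"turn":1.19},{"x":-0.079,"y":-0.256,"z":0,"turn":1.35},{"x":-0.084,"y":-0.273,"z":0,"turn":1.432},{"x":-0.084,"y":-0.273,"z":0,"turn":1.432},{"x":-0.084,"y":-0.273,"z":0,"turn":1.432}]'
python3 - <<'E'
from h import *
im=imaging.read_camera('top')[:,:,::-1]; cv2.imwrite('pics/t5.png',im)
s=imaging.read_camera('side')[:,:,::-1]
cv2.imwrite('pics/c5.png',np.hstack([cv2.resize(im[145:255,175:275],(500,550)),cv2.resize(s[155:255,240:300],(300,500))[:550] if 0 else cv2.resize(im[90:220,290:400],(300,550))]))
go(.643,-.096,.024,11)
E
```

```text
time_s: 16.6
tool_pos: [0.6403, -0.0957, 0.1361]
tool_rot: [-179.9, -0.1, 101.1]
force: [0.0, 1.0, 0.4]
grip_width: 0.0872
grasp_force: 0.0
x -0.0013 y 0.0023 z 0.1126 turn 0.0026 (rad) cur yaw 11.15
```

View pics/c5.png

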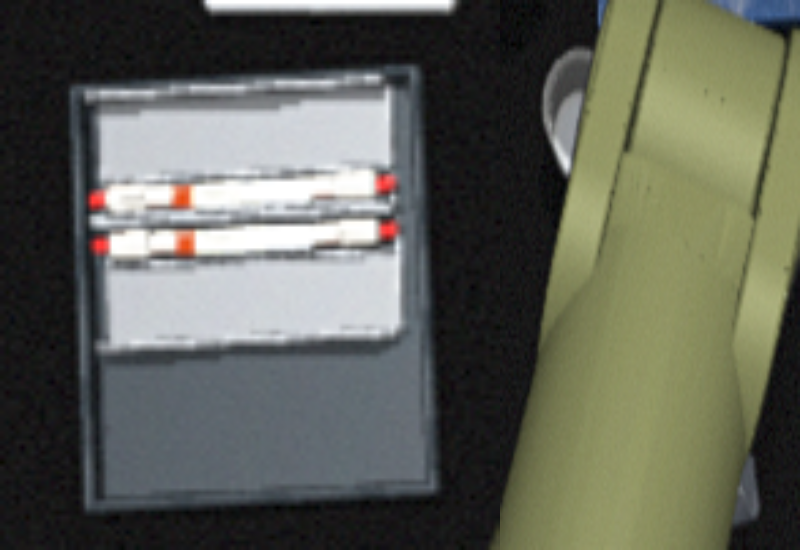

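Both columns lie side by side and the cradles are tight: red tips at (97,199), (386,184), (100,245) and (389,230) in the left crop. The right crop shows the arm over the cover, with the beaker edge at (565,100) clear of it.

```bash
python3 -m crank '[{"x":-0.001,"y":0.001,"z":0.04,"turn":0},{"x":-0.001,"y":0.002,"z":0.08,"turn":0},{"x":-0.001,"y":0.002,"z":0.10,"turn":0},{"x":-0.001,"y":0.002,"z":0.11,"turn":0},{"x":-0.001,"y":0.002,"z":0.112,"turn":0},{"x":-0.001,"y":0.002,"z":0.112,"turn":0}]'
python3 -m crank '[{"x":0,"y":0,"z":0,"turn":0},{"x":0,"y":0,"z":0,"turn":0},{"x":0,"y":0,"z":0,"turn":0},{"x":0,"y":0,"z":0,"turn":0},{"x":0,"y":0,"z":0,"turn":0},{"x":0,"y":0,"z":0,"turn":0}]' 0.04 20
python3 - <<'E'
from h import *
def yaw(a,b): d=a-b; return np.degrees(np.arctan2(-d[0],d[1]))
f=lambda p,z: onz('top',np.array(p)/5+[175,145]-.4,z)
w=f([[97,199],[386,184],[100,245],[389,230]],.013); print(w,w.mean(0),yaw(w[0],w[1]),yaw(w[2],w[3]))
v=f([[83,98],[385,78],[402,332],[98,352]],.024); print(v,v.mean(0),yaw(v[0],v[1]),yaw(v[3],v[2]))
E
```

```text
time_s: 17.45
tool_pos: [0.6438, -0.0976, 0.0263]
tool_rot: [179.9, 0.0, 101.0]
force: [-0.7, -0.4, -0.4]
grip_width: 0.0872
grasp_force: 0.0
time_s: 18.2
tool_pos: [0.6431, -0.0974, 0.0252]
tool_rot: [180.0, -0.0, 101.0]
force: [-0.2, 0.4, 0.4]
grip_width: 0.0558
grasp_force: 20.0
[[0.62002772 0.24037944]
 [0.62643815 0.11348062]
 [0.59987625 0.2386794 ]
 [0.60635593 0.11195008]] [0.61317451 0.17612239] 2.891903696234996 2.9269880119104235
[[0.66294116 0.24388774]
 [0.6712852  0.11240727]
 [0.56164421 0.103882  ]
 [0.55293039 0.23526391]] [0.61220024 0.17386023] 3.6312459677162576 3.7945487087608814
```

```bash
python3 -m crank '[{"x":0,"y":0,"z":-0.01,"turn":0},{"x":0,"y":0,"z":-0.03,"turn":0},{"x":0,"y":0,"z":-0.055,"turn":0},{"x":0,"y":0,"z":-0.075,"turn":0},{"x":0,"y":0,"z":-0.08,"turn":0},{"x":0,"y":0,"z":-0.08,"turn":0}]'
python3 -c "
from h import *
go(.613,.174,.07,3.1)"
```

```text
time_s: 18.95
tool_pos: [0.6429, -0.0973, 0.1053]
tool_rot: [180.0, -0.0, 101.0]
force: [-0.1, 0.4, -2.8]
grip_width: 0.0556
grasp_force: 20.0
x 0.2720 y 0.0224 z 0.0353 turn 0.1381 (rad) cur yaw 11.01
```

```bash
python3 -m crank '[{"x":0.015,"y":0.001,"z":0,"turn":0.01},{"x":0.045,"y":0.004,"z":0,"turn":0.03},{"x":0.085,"y":0.007,"z":0,"turn":0.05},{"x":0.13,"y":0.011,"z":0,"turn":0.08},{"x":0.175,"y":0.014,"z":0,"turn":0.11},{"x":0.215,"y":0.018,"z":0,"turn":0.138},{"x":0.245,"y":0.02,"z":0,"turn":0.138},{"x":0.265,"y":0.022,"z":0,"turn":0.138},{"x":0.272,"y":0.0225,"z":0.01,"turn":0.138},{"x":0.272,"y":0.0225,"z":0.025,"turn":0.138},{"x":0.272,"y":0.0225,"z":0.035,"turn":0.138},{"x":0.272,"y":0.0225,"z":0.035,"turn":0.138}]'
python3 -m crank '[{"x":0,"y":0,"z":0,"turn":0},{"x":0,"y":0,"z":0,"turn":0}]'
python3 - <<'E'
from h import *
im=imaging.read_camera('top')[:,:,::-1]
s=imaging.read_camera('side')[:,:,::-1]
cv2.imwrite('pics/c6.png',np.vstack([cv2.resize(im[140:260,170:290],(560,560))[:300],cv2.resize(s[240:350,240:380],(560,440))[:300]]))
go(.613,.174,.0312,3.1)
E
```

```text
time_s: 20.45
tool_pos: [0.6124, 0.172, 0.0685]
tool_rot: [-179.9, 0.1, 93.0]
force: [0.1, -0.1, -1.6]
grip_width: 0.0556
grasp_force: 20.0
time_s: 20.7
tool_pos: [0.6136, 0.1736, 0.0707]
tool_rot: [179.9, -0.0, 93.1]
force: [0.1, -0.1, -1.7]
grip_width: 0.0558
grasp_force: 20.0
x 0.0001 y -0.0005 z 0.0394 turn -0.0001 (rad) cur yaw 3.09
```

View pics/c6.png

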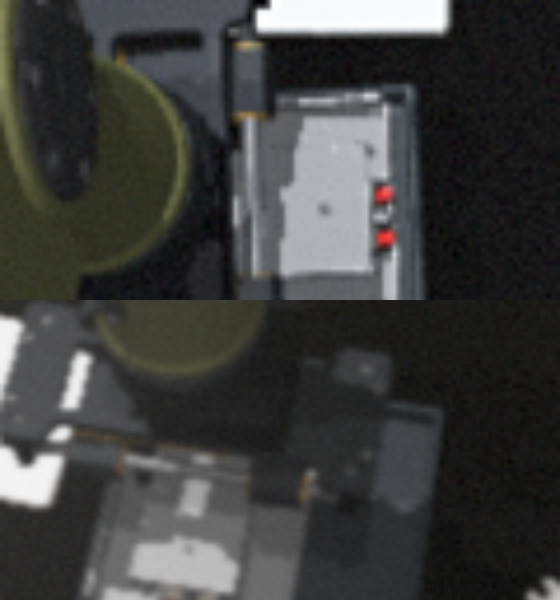

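The cover hangs level over the joint, with the red column tips just showing past its end at (384,195) and (384,238). I'll lower it, watching the force.

```bash
python3 -m crank '[{"x":0,"y":-0.0005,"z":0.01,"turn":0},{"x":0,"y":-0.0005,"z":0.018,"turn":0},{"x":0,"y":-0.0005,"z":0.025,"turn":0},{"x":0,"y":-0.0005,"z":0.031,"turn":0},{"x":0,"y":-0.0005,"z":0.035,"turn":0},{"x":0,"y":-0.0005,"z":0.037,"turn":0},{"x":0,"y":-0.0005,"z":0.037,"turn":0}]'
python3 -m crank '[{"x":0,"y":0,"z":0.001,"turn":0},{"x":0,"y":0,"z":0.002,"turn":0},{"x":0,"y":0,"z":0.0025,"turn":0},{"x":0,"y":0,"z":0.0025,"turn":0}]'
```

```text
time_s: 21.68
tool_pos: [0.6127, 0.1738, 0.0331]
tool_rot: [180.0, -0.0, 93.1]
force: [-0.4, 0.3, -1.8]
grip_width: 0.0559
grasp_force: 20.0
time_s: 22.18
tool_pos: [0.6127, 0.1739, 0.0312]
tool_rot: [180.0, -0.0, 93.1]
force: [-2.3, -0.3, 3.6]
grip_width: 0.056
grasp_force: 20.0
```

```bash
python3 -m crank '[{"x":0,"y":0,"z":0,"turn":0},{"x":0,"y":0,"z":0,"turn":0},{"x":0,"y":0,"z":0,"turn":0},{"x":0,"y":0,"z":0,"turn":0}]' 0.064
python3 -m crank '[{"x":0,"y":0,"z":-0.01,"turn":0},{"x":0,"y":0,"z":-0.03,"turn":0},{"x":0,"y":0,"z":-0.06,"turn":0},{"x":0,"y":0,"z":-0.10,"turn":0},{"x":-0.03,"y":-0.02,"z":-0.12,"turn":0},{"x":-0.08,"y":-0.05,"z":-0.12,"turn":0},{"x":-0.14,"y":-0.08,"z":-0.12,"turn":0},{"x":-0.2,"y":-0.1,"z":-0.12,"turn":0},{"x":-0.24,"y":-0.12,"z":-0.12,"turn":0},{"x":-0.24,"y":-0.12,"z":-0.12,"turn":0},{"x":-0.24,"y":-0.12,"z":-0.12,"turn":0}]'
python3 - <<'E'
from h import *
im=imaging.read_camera('top')[:,:,::-1]
s=imaging.read_camera('side')[:,:,::-1]
cv2.imwrite('pics/c7.png',np.hstack([cv2.resize(im[145:255,175:275],(400,440)),cv2.resize(s[250:340,255:355],(400,440))]))
E
```

```text
time_s: 22.68
tool_pos: [0.6126, 0.1738, 0.0305]
tool_rot: [180.0, 0.0, 93.1]
force: [-0.2, -0.3, 0.6]
grip_width: 0.0641
grasp_force: 0.0
time_s: 24.05
tool_pos: [0.5064, -0.0718, 0.1517]
tool_rot: [179.9, -0.1, 93.1]
force: [-0.0, 0.7, 0.5]
grip_width: 0.064
grasp_force: 0.0
```

View pics/c7.png

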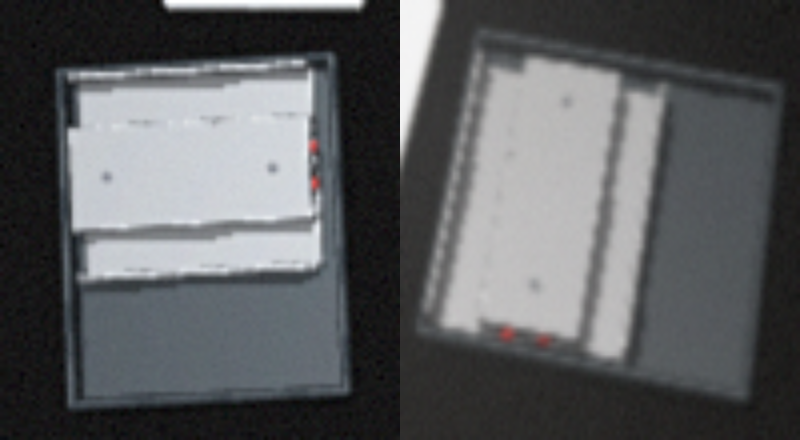

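The cover lies level across the joint, centred between the outer flanges, with its ends nearly level with the cradles and the red column tips at (314,146) and (314,183). The gripper is clear, so I'm handing in.

```bash
python3 -c "
from h import *
print(env.sign_off())"
```

```text
the job is handed in; nothing more can be done
None
```

I handed the job in at about 24 s: both loaded cradles stand side by side in the tray, with the cover resting level over the joint and released. Sign-off returned no verdict, so I don't know how it was judged.

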